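# Close the soap gift box and hold the spring stamp in its printed frame

## Task

The open gift box has its two soaps: close its lid fully. Then pick up the black spring-loaded hand stamp by its handle, set it upright in the middle of the empty frame printed on the lid's label, long side along the frame's long side (either way round), press it gently down to the end of its spring travel (about 10 N) and finish while still holding it pressed there. Stamp nothing else, and leave the other things and the soaps where they are.

Things in the scene. Friction and masses are not known exactly. Their poses are not given: they have to be found in the camera images.
- giftbox: Kraft board gift box, fixed to the table: 120 mm (its x) x 180 mm (its y) x 55 mm high, open on top, two soaps inside below the rim. Origin at the centre of its underside; z up; its -x side faces roughly to the robot, the lid's hinge is along its +x side.
- lid (a joint): Angle of the box's lid, rad: 0 shut and level, about 1.57 straight up, up to 1.95 leaning back away from the robot. The paper hinge is stiff (about 0.1 N m): the lid stays where it is left, and about 1 N at its free edge moves it. It starts open, 1.3 to 1.75.
- lid_hinge (a point): Middle of the hinge line, on the box's +x rim, 55.5 mm above the table. The lid turns about the box's y axis here.
- lid_edge (a point): Middle of the lid's free edge, on the outer face. The lid is a board 124 mm from hinge to free edge, 182 mm wide, 4 mm thick; with a 20 mm flap along the free edge that hangs down over the box's front when shut. Axes of the lid: x away from the free edge towards the hinge, z out of the outer face (up when shut).
- mark (a point): Centre of the empty frame printed in dark lines on the white label on the lid's outer face, 70 mm from the hinge line and 22 mm from the lid's middle towards the box's -y; frame 46 mm (lid x) x 64 mm (lid y, the long side). The outer face is 59.5 mm above the table when shut. Axes as for the lid.
- stamp: Black spring-loaded hand stamp, about 0.1 kg, standing upright on the table on its foot; 92 mm tall in all. Origin at the centre of its underside; z up along the handle; its long side is along its y.
- stamp_grip (a point): Point to grasp: the middle of the stamp's handle, 63 mm above its sole. The handle is a block 30 mm (x) x 46 mm (y) with flat sides from 34 to 80 mm above the sole, rounded above that up to 92 mm.
- stamp_sole (a point): Centre of the underside of the stamp's foot, an open rectangular frame 34 mm (x) x 52 mm (y, the long side), 8 mm thick, with axes as the stamp.
- stamp_foot (a joint): How far the foot is pushed up into the handle, m: 0 free, 0.012 fully pressed (end stop). The spring starts to give at 3 N and takes 9 N at the stop; from 0.009 on (7.5 N) the die's soft pad is on the paper.
- press_die_mid (a point): Bystander: round wooden hand die with a waisted handle and brass rim, diameter 51 mm, 71 mm tall; point half-way up.
- oil_mid (a point): Bystander: small amber bottle with a black cap, diameter 42 mm, 78 mm tall; point half-way up.
- spare_soap_mid (a point): Bystander: dark round fluted soap, diameter 68 mm, 28 mm high; point half-way up.
- soap_a_mid (a point): One of the two round soaps in the box, diameter 68 mm, 28 mm high; point half-way up.
- soap_b_mid (a point): The other soap in the box, same size; point half-way up.
Mind the look-alikes: they are no part of the job. Leave any green or red look-alike of the giftbox alone.

How it is judged:
By the outcome, as a careful person would: the job done as asked, in the order asked, and still so for the second after the job is handed in, while the arm keeps its last pose, push and grip.
It also fails if it takes over 54 s, if anything falls off the work surface, if the arm or the gripper's body presses on something with over 40 N, if the wrist force passes 120 N, or if a joint passes its speed limit or range.

## Robot

A 6-joint arm with a two-finger parallel gripper is mounted at the origin on the work surface. World frame = base frame: x ahead of the robot, y to its left, z up, the work surface at z = 0. Lengths are in m, angles in rad, forces in N, time in s.
With the tool pointing down it reaches from about 0.375 to 0.975 m from the base axis. Payload 3.8 kg.
Tool frame: the origin (TCP) lies midway between the tips of the shut fingers; the grasp point (between the pads) lies r.grip_depth behind it (r.grip_depth is the distance from the TCP to the grasp point, in m); z points along the fingers, y is the line along which they close (so a half turn about z gives the same grasp; the last joint's range is limited). The gripper opens to 85 mm and grips with 20 to 120 N. Pads are 22 mm wide; open, the fingers measure 114 mm over their backs; the gripper's body (76 mm by 85 mm) begins 54 mm behind the grasp point. The pads swing forward as they close: fully open they stand 13 mm farther back than shut.
Start: joints at [-1.138, 0.264, 1.604, -0, 1.274, -0.037], TCP at [0.306, -0.602, 0.231] pointing down, gripper open.
Joint ranges: [-2.63, 2.63], [-0.94, 2.18], [0.31, 2.57], [-1.31, 4.45], [0, 2.66], [-2.55, 2.55]. Speed limits (rad/s): [2.57, 2.57, 3.14, 3.14, 3.14, 3.14].

## Interface

Orientations are given as a unit quaternion [w, x, y, z].
In Python, from rig import r, imaging, sign_off gives the robot as it stands.
- The arm moves only by the tool move_arm, never from a script. Its arguments are lists of equal length, an entry for each row: "fingers": the closure in counts, from 0 (fully open) to 255 (shut); "offset": the shift along the tool's x, y, z in cm, a list of three; "yaw": the turn about the tool's z in degrees. In form: {"fingers": [fingers, ...], "offset": [[tx, ty, tz], ...], "yaw": [yaw, ...]}. A call has 1 to 12 rows; each row shifts and turns the commanded pose from where the row before left it, along the tool's axes as they then stand; what a row does not reach is not made up. A row lasts 1/8 s, in which the tool goes at most 62.5 mm and 10.7 degrees, less where a joint would pass 70% of its speed; a pose out of reach is approached as far as the arm can. A call with a gripper value outside its range is refused whole. The fingers move at their own pace and stop on an object; "newtons" is the grip in N (left out, the last holds). Time passes only in rows, so rows that do not move let the fingers close. It gives the time, the measured TCP pose, the force, the opening and the grip force at its end, in the units of the state.
- r.get_state(): the state, without advancing time (a new reading comes with each control period).
- imaging.capture(name): name is "scene" or "top" or "wrist"; returns a dict with "image" (480x640x3 uint8, blue, green, red), "z_map" (480x640 float32, m along the optical axis (not along the pixel's ray), 0 where there is no reading), "camera_matrix" (3x3 intrinsics, pixels), "R" (3x3) and "t" (3): a world point X has camera coordinates R X + t. Camera axes: x right, y down, z forward; pixel columns grow to the right and rows downward; lengths in m; the calibration is good to about 2 mm. A picture is of the moment at which its call begins.
- sign_off(): hands the job in; it is judged then, once.
The state is a dict: "time_s": time; "joint_pos": joint angles; "dq": joint speeds; "effort": joint torques, N m; "tcp_pos": TCP position; "tool_rot": TCP orientation; "contact_force": force on the tool from outside, world axes, zero at the start; "torque": the same for the moment, N m; "gripper_width": finger opening in m; "grasp_force": force on a finger pad.
Only numpy, scipy, OpenCV 4.12 (cv2) and the standard library are available. Lean on these libraries where they do the work, as an engineer would, in place of code of your own. Each camera call takes 0.05 s, during which the arm holds its last target. There are 200 camera calls.

## Working session

There is one attempt and no reset: what is moved stays moved. The work goes in short steps, Python scripts to look and compute and a tool call to move; the robot and the scene stay as the last step left them, time stands still between calls to the robot, and variables do not carry over. Pictures are saved under pics/ and viewed, at most 10 in all, crops included, and the job is handed in when it is done.

Besides the shell and the picture viewer there is one more tool, called after "Call:" as name([rows], argument=value, ...), one row to a line, values as JSON. move_arm: Moves the arm, as the interface text tells. Its arguments: {"type":"object","properties":{"fingers":{"type":"array","items":{"type":"number"}},"offset":{"type":"array","items":{"type":"array","items":{"type":"number"}}},"yaw":{"type":"array","items":{"type":"number"}},"newtons":{"type":"number"}},"required":["fingers","offset","yaw"]}

```bash
ls; mkdir -p pics; cat > h.py <<'E'
import numpy as np, cv2
from rig import r, imaging, sign_off
def pt(c,u,v,z=None):
    """pixel -> world point by depth"""
    if z is None: z=c["z_map"][int(v),int(u)]
    p=np.linalg.inv(c["camera_matrix"])@[u,v,1]*z
    return c["R"].T@(p-c["t"])
def onplane(c,u,v,h):
    d=c["R"].T@np.linalg.inv(c["camera_matrix"])@[u,v,1]; o=-c["R"].T@c["t"]
    return o+d*(h-o[2])/d[2]
def cloud(c):
    v,u=np.mgrid[:480,:640]; z=c["z_map"]
    p=np.stack([u*z,v*z,z],-1)@np.linalg.inv(c["camera_matrix"]).T
    return (p-c["t"])@c["R"]
E
python3 - <<'E'
from h import *
print(r.get_state(), r.grip_depth)
for n in ("scene","top"):
    c=imaging.capture(n); cv2.imwrite(f"pics/{n}0.png",c["image"]); np.savez(f"{n}0.npz",**c)
    print(n,-c["R"].T@c["t"],c["R"])
E
```

```text
pics
{'time_s': 0.0, 'joint_pos': array([-1.13787894e+00,  2.64764547e-01,  1.60535636e+00, -2.90168932e-05,
        1.27373574e+00, -3.69178264e-02]), 'dq': array([-0.00060123,  0.00101517, -0.00029913, -0.00100493, -0.00030118,
       -0.00112015]), 'effort': array([-1.92726868e-03, -5.15111232e+01, -3.67320979e+01, -1.30666367e-04,
        1.27109553e-02,  2.98589420e-06]), 'tcp_pos': array([ 0.30526959, -0.60120212,  0.2299639 ]), 'tool_rot': array([-1.10715058e-03,  9.72531907e-01,  2.32766853e-01, -2.36270454e-04]), 'contact_force': array([ 0.06136893, -0.5586673 ,  0.36318458]), 'torque': array([-0.00843032, -0.01868918, -0.01354432]), 'grasp_force': 0.0, 'gripper_width': 0.08563414964641862} 0.0187
scene [0.90027075 0.36345141 0.80244571] [[-0.59806948  0.80138621 -0.00964521]
 [ 0.64124893  0.47127172 -0.60555989]
 [-0.48074183 -0.36835187 -0.79574128]]
top [0.35219581 0.00356838 1.03181002] [[-0.0062761  -0.99986866  0.0149421 ]
 [-0.99478367  0.00472142 -0.10189777]
 [ 0.10181384 -0.01550368 -0.99468265]]
```

View pics/scene0.png

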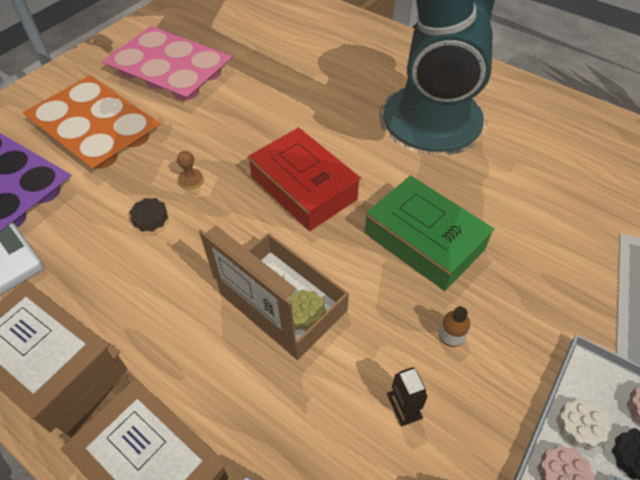

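View pics/top0.png

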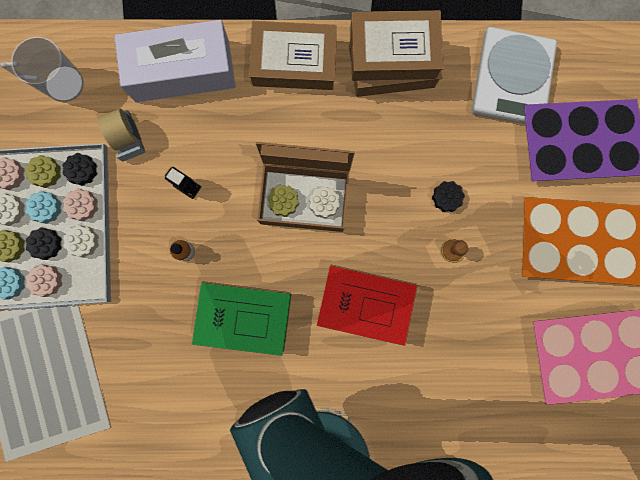

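The two pictures show one open kraft box with soaps, at scene (280,290) and top (305,190). The red and green boxes and the shut kraft boxes at the back are look-alikes. The only black stamp with a block handle is at scene (408,395) and top (183,182). The round wooden die is at scene (188,170). I'll measure the box and stamp and check them in one crop.

```bash
python3 - <<'E'
from h import *
t=dict(np.load("top0.npz")); s=dict(np.load("scene0.npz"))
a=cv2.resize(t["image"][130:240,150:370],(800,400),interpolation=cv2.INTER_CUBIC); cv2.imwrite("pics/crop.png",a)
P=cloud(t); S=cloud(s)
# stamp cloud in both views
for n,c,C,b in(("top",t,P,(155,210,160,205)),("scene",s,S,(380,435,360,430))):
    x0,x1,y0,y1=b; q=C[y0:y1,x0:x1]; im=c["image"][y0:y1,x0:x1].astype(int)
    m=(q[...,2]>0.03)&(c["z_map"][y0:y1,x0:x1]>0); w=q[m]
    print(n,m.sum(),"zmax",w[:,2].max())
    for lo,hi in((.03,.08),(.083,.1)):
        k=w[(w[:,2]>lo)&(w[:,2]<hi)]; 
        if len(k)>5: print(lo,len(k),k.mean(0),cv2.minAreaRect((k[:,:2]*1000).astype(np.float32)))
    k=q[(q[...,2]>0.004)&(c["z_map"][y0:y1,x0:x1]>0)]; print("all",cv2.minAreaRect((k[:,:2]*1000).astype(np.float32)))
# box: points near rim height
for n,c,C,b in(("top",t,P,(250,365,135,240)),("scene",s,S,(195,355,225,360))):
    x0,x1,y0,y1=b; q=C[y0:y1,x0:x1].reshape(-1,3); q=q[c["z_map"][y0:y1,x0:x1].ravel()>0]
    k=q[(q[:,2]>.045)&(q[:,2]<.058)]; print(n,"rim",len(k),cv2.minAreaRect((k[:,:2]*1000).astype(np.float32)))
    k=q[(q[:,2]>.075)]; ctr=k.mean(0); V=np.linalg.svd(k-ctr,full_matrices=False)[2]; print("lid",len(k),ctr,"normal",V[2],"zmax",k[:,2].max(),"y",k[:,1].min(),k[:,1].max(),"x",k[:,0].min(),k[:,0].max())
E
```

```text
top 452 zmax 0.09886663939461493
0.03 149 [0.57519837 0.26846343 0.06114852] ((585.3648681640625, 280.773193359375), (42.73567581176758, 30.243614196777344), 56.80659103393555)
0.083 284 [0.58586807 0.28169891 0.09120239] ((586.7392578125, 282.51116943359375), (41.347408294677734, 27.994718551635742), 56.367156982421875)
all ((592.580322265625, 293.0198974609375), (91.42769622802734, 110.47101593017578), 1.526556134223938)
scene 1181 zmax 0.0968226248696151
0.03 510 [0.59998689 0.28781856 0.06038993] ((598.8366088867188, 283.1745300292969), (52.769935607910156, 25.47276496887207), 87.9987564086914)
0.083 615 [0.58990234 0.2846658  0.09166951] ((587.8092651367188, 283.4513244628906), (42.006378173828125, 27.24420928955078), 57.26134490966797)
all ((568.1002807617188, 281.2466125488281), (99.30521392822266, 67.16703796386719), 41.562870025634766)
top rim 726 ((554.8447265625, 29.001663208007812), (180.37425231933594, 121.56105041503906), 84.37263488769531)
lid 1717 [0.61081615 0.02217366 0.15398115] normal [-0.99248624  0.09708911 -0.07446324] zmax 0.18356605258866718 y -0.06741817809516215 0.113058010143969 x 0.5902314907158817 0.6292956171092925
scene rim 976 ((556.0540161132812, 29.322181701660156), (182.55726623535156, 125.28079986572266), 84.37093353271484)
lid 4480 [0.61626105 0.0292559  0.1495877 ] normal [ 0.98952953 -0.09854568  0.10545168] zmax 0.1833645750456598 y -0.06747668139102658 0.11449805998906262 x 0.5887351991512237 0.6297057424032156
```

View pics/crop.png

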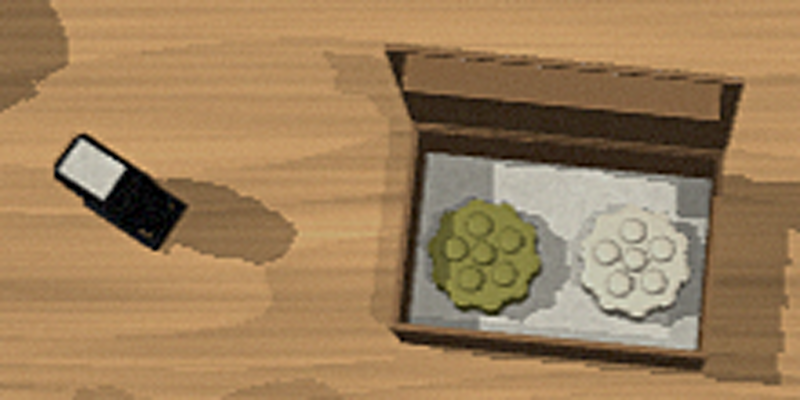

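The crop confirms it: the open kraft box holds a green soap at crop (485,255) and a white one at (635,258), and the black stamp is at crop (120,190). The box centre is about (0.555, 0.029) with yaw −5.6° and lid angle about 1.47. The stamp is at (0.587, 0.283) with its long axis at 57°. These agree with the given sizes, so I'll turn and shut the fingers first.

Call:
move_arm([
  [0,0,0],
  [0,0,0],
  [0,0,0],
  [0,0,0],
  [0,0,0],
  [0,0,0],
], fingers=[255,255,255,255,255,255], yaw=[-9.6,-9.6,-9.6,-9.6,-9.6,-9.6], newtons=60)

```text
time_s: 0.85
tcp_pos: [0.3054, -0.6015, 0.2305]
tool_rot: [-0.001, 0.738, 0.675, 0.0]
contact_force: [0.3, -0.0, 0.5]
gripper_width: -0.0001
grasp_force: 0.0
```

```bash
cat >> h.py <<'E'
from scipy.spatial.transform import Rotation as Ro
def go(*T):
    """offset (cm, tool axes) from the measured pose to each world target in turn, and tool-x heading"""
    s=r.get_state(); M=Ro.from_quat(s["tool_rot"],scalar_first=True).as_matrix(); p=s["tcp_pos"]
    print("t",round(s["time_s"],2),"tcp",p.round(4),"head",round(np.degrees(np.arctan2(M[1,0],M[0,0])),2),"tz",M[:,2].round(3),"F",s["contact_force"].round(1),"w",round(s["gripper_width"],4))
    for q in T: print((M.T@(np.array(q)-p)*100).round(2)); p=np.array(q)
C=np.array([.5555,.029]); a=np.radians(-5.63); X=np.array([np.cos(a),np.sin(a)]); Y=np.array([-X[1],X[0]])
def box(x,y,z): return np.r_[C+X*x+Y*y,z]
E
python3 -c "
from h import *
go(box(.125,0,.23),box(.125,0,.145),box(.085,0,.145))"
```

```text
t 0.85 tcp [ 0.3054 -0.6015  0.2305] head 84.84 tz [-0.001  0.001 -1.   ] F [ 0.3 -0.   0.5] w -0.0001
[64.94 31.73  0.1 ]
[-0.01  0.01  8.5 ]
[ 0.03 -4.    0.  ]
```

Call:
move_arm([
  [5.4,2.64,0],
  [5.4,2.64,0],
  [5.4,2.64,0],
  [5.4,2.64,0],
  [5.4,2.64,0],
  [5.4,2.64,0],
  [5.4,2.64,0],
  [5.4,2.64,0],
  [5.4,2.64,0],
  [5.4,2.64,0],
  [5.4,2.64,0],
  [5.4,2.64,0],
], fingers=[255,255,255,255,255,255,255,255,255,255,255,255], yaw=[0.5,0,0,0,0,0,0,0,0,0,0,0])

```text
time_s: 2.35
tcp_pos: [0.6882, 0.0117, 0.2307]
tool_rot: [-0.0, 0.743, 0.669, -0.0]
contact_force: [0.3, -0.2, 0.4]
gripper_width: 0.0002
grasp_force: 0.0
```

```bash
python3 -c "
from h import *
go(box(.125,0,.23),box(.125,0,.145),box(.085,0,.145))
th=np.radians([80,65,50,35,20,8,0]); rho=.095
go(box(.085,0,.145),*[box(.06-rho*np.cos(t)+.019*np.sin(t),0,.0555+rho*np.sin(t)+.006*np.cos(t)) for t in th])
c=imaging.capture('scene'); cv2.imwrite('pics/s1.png',c['image'])"
```

```text
t 2.35 tcp [0.6882 0.0117 0.2307] head 84.03 tz [-0.001 -0.    -1.   ] F [ 0.3 -0.2  0.4] w 0.0002
[ 0.42 -0.88  0.07]
[0.   0.01 8.5 ]
[-0.02 -4.    0.  ]
t 2.35 tcp [0.6882 0.0117 0.2307] head 84.03 tz [-0.001 -0.    -1.   ] F [ 0.3 -0.2  0.4] w 0.0002
[ 0.4  -4.88  8.57]
[-0.01 -2.28 -0.51]
[-0.01 -2.51  0.6 ]
[-0.01 -2.36  1.2 ]
[-0.01 -2.04  1.72]
[-0.01 -1.58  2.13]
[-0.   -0.86  1.9 ]
[-0.   -0.36  1.32]
```

Call:
move_arm([
  [0.4,0,4.3],
  [0,0,4.3],
  [0,-1.6,0],
  [0,-1.6,0],
  [0,-1.6,0],
  [0,-1.2,-0.25],
  [0,-1.2,-0.25],
  [0,-1.2,0.3],
  [0,-1.2,0.3],
], fingers=[255,255,255,255,255,255,255,255,255], yaw=[0,0,0,0,0,0,0,0,0])

```text
time_s: 3.52
tcp_pos: [0.5922, 0.0239, 0.1446]
tool_rot: [0.0, 0.743, 0.669, 0.0]
contact_force: [1.4, -1.5, 0.7]
gripper_width: 0.0002
grasp_force: 0.5
```

```bash
python3 -c "
from h import *
c=imaging.capture('scene'); cv2.imwrite('pics/s2.png',c['image'][100:400,100:500])
th=np.radians([60,45,35,20,8,0]); rho=.095
go(*[box(.06-rho*np.cos(t)+.019*np.sin(t),0,.0555+rho*np.sin(t)+.006*np.cos(t)) for t in th])"
```

```text
t 3.58 tcp [0.59   0.0241 0.1434] head 84.02 tz [-0.003  0.    -1.   ] F [-1.6  0.2  0. ] w -0.0
[ 0.15 -0.58  0.27]
[-0.01 -2.27  1.39]
[-0.01 -1.31  1.21]
[-0.01 -1.58  2.13]
[-0.   -0.86  1.9 ]
[-0.   -0.35  1.32]
```

View pics/s2.png

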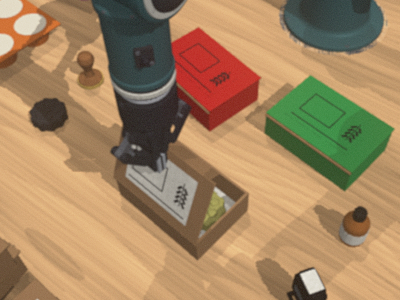

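The lid (crop (165,190)) is already tipping forward ahead of the fingertips. I'll continue along the arc.

Call:
move_arm([
  [0.1,-0.6,0.3],
  [0,-1.15,0.7],
  [0,-1.15,0.7],
  [0,-1.3,1.2],
  [0,-0.8,1.05],
  [0,-0.8,1.05],
  [0,-0.45,0.95],
  [0,-0.45,0.95],
  [0,-0.5,0.5],
  [0,-0.5,0.3],
  [0,0,0.2],
], fingers=[255,255,255,255,255,255,255,255,255,255,255], yaw=[0,0,0,0,0,0,0,0,0,0,0])

```text
time_s: 4.95
tcp_pos: [0.5157, 0.0329, 0.0651]
tool_rot: [-0.0, 0.743, 0.669, -0.0]
contact_force: [-0.9, -0.8, 0.6]
gripper_width: -0.0
grasp_force: 0.2
```

```bash
python3 -c "
from h import *
go(box(-.045,0,.0595))"
```

```text
t 4.95 tcp [0.5157 0.0329 0.0651] head 84.02 tz [-0.001  0.    -1.   ] F [-0.9 -0.8  0.6] w -0.0
[-0.   -0.5   0.56]
```

Call:
move_arm([
  [0,-0.5,0.3],
  [0,0,0.2],
  [0,0,0.1],
  [0,0,0.1],
], fingers=[255,255,255,255], yaw=[0,0,0,0])

```text
time_s: 5.45
tcp_pos: [0.511, 0.0334, 0.0594]
tool_rot: [-0.0, 0.743, 0.669, -0.0]
contact_force: [-7.2, 0.3, 13.6]
gripper_width: 0.0001
grasp_force: 7.4
```

Call:
move_arm([
  [0,0,-3],
  [0,0,-6],
  [0,0,-5],
  [6,0,0],
  [6,0,0],
  [6,0,0],
  [0,0,0],
], fingers=[255,255,255,130,0,0,0], yaw=[0,0,0,0,9,9,9])

```text
time_s: 6.32
tcp_pos: [0.5399, 0.2147, 0.1983]
tool_rot: [-0.0, 0.879, 0.477, 0.001]
contact_force: [-0.5, 0.0, -0.0]
gripper_width: 0.0722
grasp_force: 0.0
```

```bash
python3 - <<'E'
from h import *
go([.587,.283,.15])
c=imaging.capture("top"); np.savez("top1.npz",**c); cv2.imwrite("pics/t1.png",cv2.resize(c["image"][120:260,140:380],(800,467)))
s=imaging.capture("scene"); np.savez("scene1.npz",**s)
for n,c,b in(("top",c,(250,365,135,240)),("scene",s,(195,355,225,360))):
    x0,x1,y0,y1=b; m=c["z_map"][y0:y1,x0:x1]>0; q=cloud(c)[y0:y1,x0:x1]
    k=q[m&(q[...,2]>.05)&(q[...,2]<.075)]; V=np.linalg.svd(k-k.mean(0),full_matrices=False)[2]
    print(n,len(k),k.mean(0),V[2],cv2.minAreaRect((k[:,:2]*1000).astype(np.float32)))
E
```

```text
t 6.33 tcp [0.5399 0.2147 0.1983] head 56.98 tz [ 0.001  0.001 -1.   ] F [-0.5  0.  -0. ] w 0.0722
[8.28 0.23 4.85]
top 5306 [0.55250419 0.02901356 0.05956225] [ 6.72835932e-04 -1.02077369e-03  9.99999253e-01] ((554.0771484375, 28.99457550048828), (182.03880310058594, 128.2639923095703), 84.55302429199219)
scene 7988 [0.55768771 0.03463154 0.05986575] [5.67011718e-03 9.71640945e-04 9.99983453e-01] ((554.1563720703125, 29.21050262451172), (184.42601013183594, 128.3645477294922), 84.6868667602539)
```

View pics/t1.png

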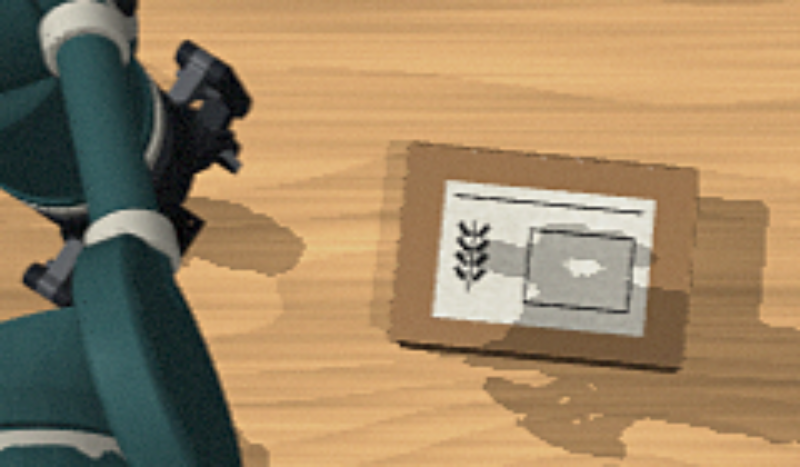

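The lid lies shut and level: its plane is at 59.6 mm and the frame is centred near crop (581,270), seen clear. Next is the stamp. I'll go above it and then down.

Call:
move_arm([
  [4.2,0.12,0],
  [4.1,0.11,0],
  [0,0,3],
  [0,0,4],
  [0,0,4],
  [0,0,4.2],
], fingers=[0,0,0,0,0,0], yaw=[0,0,0,0,0,0])

```text
time_s: 7.18
tcp_pos: [0.5867, 0.2782, 0.0453]
tool_rot: [0.0, 0.878, 0.478, 0.0]
contact_force: [-0.5, 0.6, -0.2]
gripper_width: 0.0855
grasp_force: 0.0
```

```bash
python3 -c "
from h import *
go([.587,.283,.0455])
t=dict(np.load('top1.npz')); print(onplane(t,314.3,201,.0595),box(-.01,-.022,.0595))
c=imaging.capture('wrist'); cv2.imwrite('pics/w1.png',c['image'])"
```

```text
t 7.17 tcp [0.5867 0.2782 0.0453] head 57.14 tz [ 0.001  0.    -1.   ] F [-0.5  0.6 -0.2] w 0.0855
[ 0.42 -0.24 -0.01]
[0.54207415 0.00621578 0.0595    ] [0.54338995 0.00808716 0.0595    ]
```

View pics/w1.png

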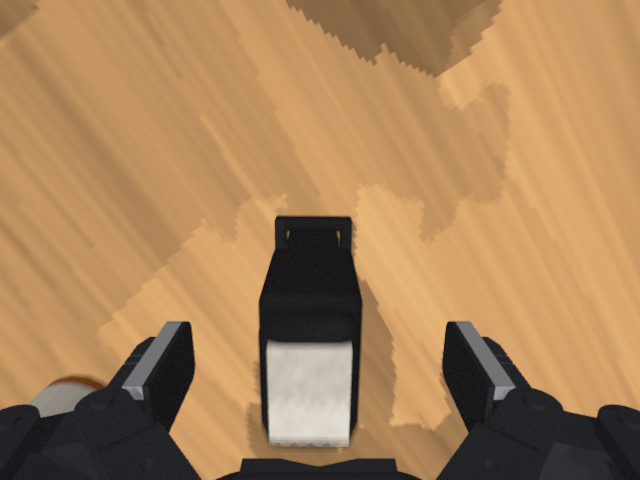

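The wrist view shows the stamp handle upright between the open fingers, centred near (310,370) and square to them. I'll correct by a few millimetres and close.

Call:
move_arm([
  [0.4,-0.24,0],
  [0,0,0],
  [0,0,0],
  [0,0,0],
  [0,0,0],
  [0,0,0],
], fingers=[0,255,255,255,255,255], yaw=[0,0,0,0,0,0], newtons=60)

```text
time_s: 7.98
tcp_pos: [0.5875, 0.2841, 0.0473]
tool_rot: [0.0, 0.879, 0.477, 0.001]
contact_force: [0.3, -0.5, 3.2]
gripper_width: 0.0291
grasp_force: 63.5
```

Call:
move_arm([
  [0,0,-1],
  [0,0,-4],
  [0,0,-5],
  [0,0,-3],
], fingers=[255,255,255,255], yaw=[0,0,0,0])

```text
time_s: 8.48
tcp_pos: [0.5869, 0.284, 0.1791]
tool_rot: [0.0, 0.879, 0.477, 0.001]
contact_force: [-0.1, 0.2, -1.4]
gripper_width: 0.0294
grasp_force: 63.2
```

```bash
python3 -c "
from h import *
m=box(-.01,-.022,0); print(m)
go([.543,.0075,.175])"
```

```text
[0.54338995 0.00808716 0.        ]
t 8.47 tcp [0.5869 0.284  0.1791] head 57.02 tz [ 0.002  0.001 -1.   ] F [-0.1  0.2 -1.4] w 0.0294
[-25.58  11.36   0.38]
```

Call:
move_arm([
  [-4.26,1.89,0],
  [-4.26,1.89,0],
  [-4.26,1.89,0],
  [-4.26,1.89,0],
  [-4.26,1.89,0],
  [-4.26,1.89,0],
  [0,0,0],
  [0,0,0],
  [0,0,0],
  [0,0,0],
], fingers=[255,255,255,255,255,255,255,255,255,255], yaw=[0,0,0,0,0,0,-9.2,-9.2,-9.1,0])

```text
time_s: 9.72
tcp_pos: [0.5418, 0.0075, 0.176]
tool_rot: [-0.001, 0.741, 0.672, -0.0]
contact_force: [0.2, -0.1, -1.0]
gripper_width: 0.0296
grasp_force: 63.2
```

```bash
python3 - <<'E'
from h import *
go([.543,.0075,.14])
s=imaging.capture("scene"); t=imaging.capture("top"); np.savez("scene2.npz",**s); np.savez("top2.npz",**t)
cv2.imwrite("pics/s3.png",cv2.resize(s["image"][160:360,160:400],(720,600),interpolation=cv2.INTER_CUBIC))
w=imaging.capture("wrist"); np.savez("wrist2.npz",**w); cv2.imwrite("pics/w3.png",w["image"])
E
```

```text
t 9.72 tcp [0.5418 0.0075 0.176 ] head 84.41 tz [-0.001  0.    -1.   ] F [ 0.2 -0.1 -1. ] w 0.0296
[0.01 0.13 3.6 ]
```

View pics/s3.png

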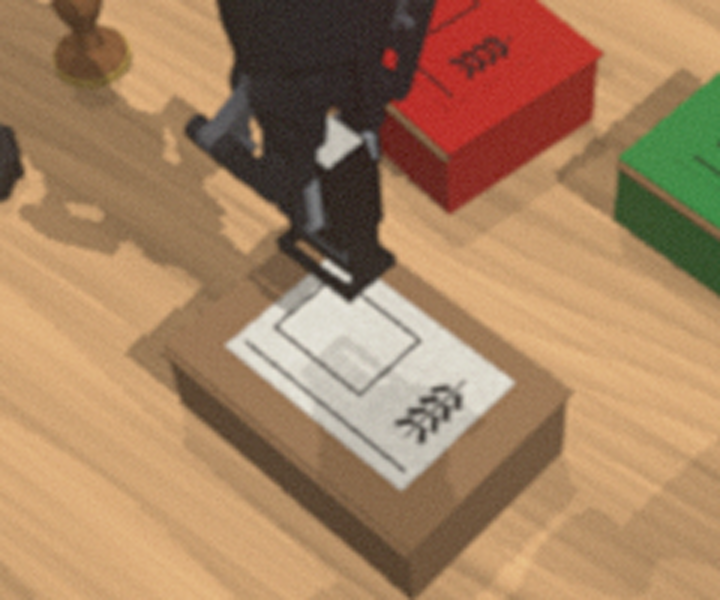

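View pics/w3.png

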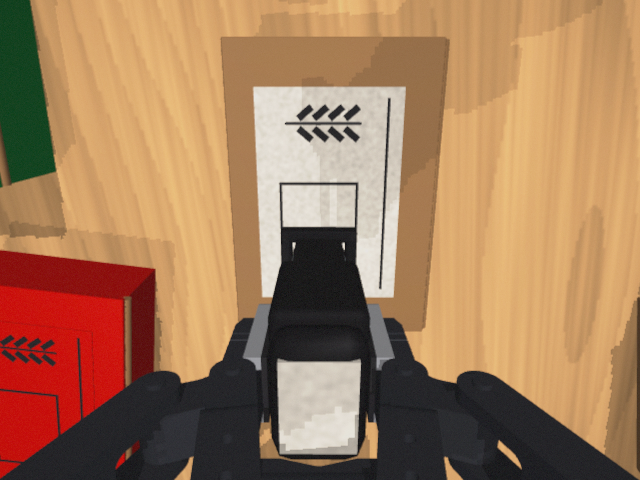

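The stamp hangs upright above the lid. In the crop, the foot's corners are near (281,247), (350,298) and (395,262), and the frame's corners near (275,327), (361,394) and (420,341). In the wrist view, the frame's far edge runs (281,183)–(357,183) and the foot's front edge (282,229)–(356,229).

```bash
python3 - <<'E'
from h import *
w=dict(np.load("wrist2.npz")); s=dict(np.load("scene2.npz")); t1=dict(np.load("top1.npz"))
print("box frame target mark",box(-.01,-.022,.0595))
f=[onplane(w,u,v,.0595) for u,v in((281,183),(357,183))]; e=(f[1]-f[0])[:2]
print("wrist frame edge",f,np.linalg.norm(e)*1000)
m=(f[0]+f[1])/2; print("mark by wrist",m[:2]-Y*.032)
for z in(.136,.1375,.139):
    g=[onplane(w,u,v,z) for u,v in((282,229),(356,229))]; print("foot",np.linalg.norm(g[1]-g[0])*1000,"sole centre",((g[0]+g[1])/2)[:2]-Y*.026)
sc=lambda u,v,z:onplane(s,160+u/3,160+v/3,z)
F=[sc(*p,.0595) for p in((275,327),(361,394),(420,341))]; print("scene mark",(F[0]+F[2])/2,[np.linalg.norm(F[i]-F[i+1])*1000 for i in(0,1)])
for z in (.13,.137):
    G=[sc(*p,z) for p in((281,247),(350,298),(395,262))]; print("scene sole",z,(G[0]+G[2])/2,[np.linalg.norm(G[i]-G[i+1])*1000 for i in(0,1)],np.degrees(np.arctan2(*(G[1]-G[0])[1::-1])))
E
```

```text
box frame target mark [0.54338995 0.00808716 0.0595    ]
wrist frame edge [array([0.52169994, 0.04247671, 0.0595    ]), array([0.56732974, 0.0379316 , 0.0595    ])] 45.855613278939344
mark by wrist [0.54137551 0.00835852]
foot 32.537661415088024 sole centre [0.54122958 0.00783316]
foot 32.27037571508532 sole centre [0.54127109 0.00826978]
foot 32.00309001508262 sole centre [0.54131261 0.00870641]
scene mark [0.54237563 0.00861035 0.0595    ] [np.float64(64.03887029820925), np.float64(44.77591832490686)]
scene sole 0.13 [0.5418746  0.00805835 0.13      ] [np.float64(48.071249627383885), np.float64(30.762000416439534)] 85.51571433611177
scene sole 0.137 [0.54560542 0.01175791 0.137     ] [np.float64(47.57083934474285), np.float64(30.441775303876327)] 85.51571433611166
```

Sole and frame centre agree within 1 mm, and the yaw matches. Lowering.

Call:
move_arm([
  [0,0.05,2.5],
  [0,0,2.5],
  [0,0,1.3],
  [0,0,0],
], fingers=[255,255,255,255], yaw=[0,0,0,0])

```text
time_s: 10.38
tcp_pos: [0.542, 0.0076, 0.1122]
tool_rot: [-0.001, 0.74, 0.672, -0.001]
contact_force: [0.0, -1.3, -0.8]
gripper_width: 0.0293
grasp_force: 63.2
```

Call:
move_arm([
  [0,0,0.4],
  [0,0,0.4],
  [0,0,0.3],
  [0,0,0.2],
  [0,0,0],
], fingers=[255,255,255,255,255], yaw=[0,0,0,0,0])

```text
time_s: 11.0
tcp_pos: [0.5441, 0.0075, 0.1012]
tool_rot: [0.001, 0.74, 0.672, 0.001]
contact_force: [0.4, 0.6, 4.3]
gripper_width: 0.0294
grasp_force: 63.9
```

Call:
move_arm([
  [0,0,0.25],
  [0,0,0.25],
  [0,0,0.1],
  [0,0,0],
], fingers=[255,255,255,255], yaw=[0,0,0,0])

```text
time_s: 11.5
tcp_pos: [0.5441, 0.0075, 0.0957]
tool_rot: [0.001, 0.74, 0.672, 0.001]
contact_force: [0.6, -0.3, 7.3]
gripper_width: 0.0293
grasp_force: 64.5
```

```bash
python3 -c "
from h import *
go([.542,.0075,.094])
c=imaging.capture('wrist'); np.savez('wrist3.npz',**c); cv2.imwrite('pics/w4.png',c['image'][80:400,150:490])
go()"
```

```text
t 11.5 tcp [0.5441 0.0075 0.0957] head 84.52 tz [ 0.002 -0.    -1.   ] F [ 0.6 -0.3  7.3] w 0.0293
[-0.02 -0.21  0.17]
t 11.55 tcp [0.5441 0.0075 0.0957] head 84.52 tz [ 0.002 -0.    -1.   ] F [-0.6 -0.1  7.3] w 0.0294
```

View pics/w4.png

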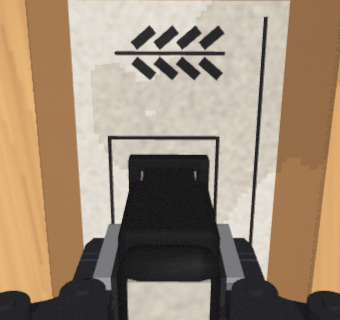

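The foot sits wholly inside the frame, with foot edges at columns 129–209 and frame edges at 108–218, about 2 mm off centre. The pad is already near the paper, so I won't shift it and risk smearing. I'll finish the press gently.

Call:
move_arm([
  [0,0,0.15],
  [0,0,0.1],
  [0,0,0],
], fingers=[255,255,255], yaw=[0,0,0])

```text
time_s: 11.92
tcp_pos: [0.5443, 0.0075, 0.0954]
tool_rot: [0.001, 0.74, 0.673, 0.001]
contact_force: [-5.7, 0.1, 20.6]
gripper_width: 0.0293
grasp_force: 66.1
```

Call:
move_arm([
  [0,0,-0.1],
  [0,0,-0.08],
  [0,0,0],
], fingers=[255,255,255], yaw=[0,0,0])

```text
time_s: 12.3
tcp_pos: [0.5442, 0.0075, 0.0955]
tool_rot: [0.001, 0.74, 0.672, 0.001]
contact_force: [-2.3, 0.1, 10.7]
gripper_width: 0.0288
grasp_force: 64.7
```

```bash
python3 -c "
from h import *
for i in range(4): imaging.capture('wrist'); go()
w=imaging.capture('wrist'); cv2.imwrite('pics/w5.png',w['image'][80:400,150:490])
"
```

```text
t 12.35 tcp [0.5442 0.0075 0.0955] head 84.52 tz [ 0.002 -0.    -1.   ] F [-2.   0.1 10.6] w 0.0293
t 12.4 tcp [0.5442 0.0075 0.0956] head 84.52 tz [ 0.002 -0.    -1.   ] F [-2.2 -0.3 11. ] w 0.0291
t 12.45 tcp [0.5442 0.0075 0.0956] head 84.51 tz [ 0.002 -0.    -1.   ] F [-2.1  0.3 10.6] w 0.0291
t 12.5 tcp [0.5442 0.0075 0.0956] head 84.51 tz [ 0.002 -0.    -1.   ] F [-1.7  0.5 11.7] w 0.0293
```

View pics/w5.png

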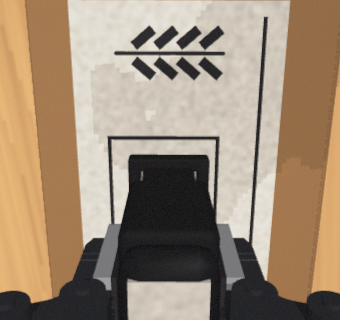

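Call:
move_arm([
  [0,0,-0.02],
  [0,0,0],
  [0,0,0],
], fingers=[255,255,255], yaw=[0,0,0])

```text
time_s: 12.92
tcp_pos: [0.5442, 0.0075, 0.0956]
tool_rot: [0.001, 0.74, 0.672, 0.001]
contact_force: [-1.4, -0.4, 10.2]
gripper_width: 0.0291
grasp_force: 64.6
```

```bash
python3 -c "
from h import *
go(); print(sign_off())"
```

```text
t 12.93 tcp [0.5442 0.0075 0.0956] head 84.52 tz [ 0.002 -0.    -1.   ] F [-1.4 -0.4 10.2] w 0.0291
the job is handed in; nothing more can be done
None
```

The lid is shut level and the job is handed in at 12.9 s with the stamp held pressed inside the label's frame at about 10 N; it stands about 2 mm off the frame's middle, and the press briefly reached about 21 N before I eased it back.

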